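# Index a bowl to the third click on a pottery marking machine

## Task

On the green bowl-marking machine, first turn the white reach dial clockwise until its black pointer meets the red rider on its scale, and let go of it. Then take the black index knob by its bar and turn it clockwise by feel, counting the clicks, to its third click stop, without going on into the fourth, and finish holding it there: the program ends with the gripper still closed on the knob. Leave the pot, the rib and the little bowl where they are.

Things in the scene. Friction and masses are not known exactly. Their poses are not given: they have to be found in the camera images.
- dial_grip (a point): Reach dial: white upright bar, 46 mm long, 15 wide, on a white skirt (56 mm across, 14 high). The point is on its vertical axis at grip height: 16 mm below the bar's top, 25 above the skirt's top, 82 above the table. x lies along the bar, the way the pointer points; z up. Turns smoothly (0.03 N m), stays where left; clockwise (from above) from start to rider is under 1.5 rad.
- dial_pointer (a point): Outer tip of the dial's black pointer, 42 mm from the dial's axis. It moves with the dial.
- rider_tip (a point): Inner end of the small red rider (14 x 5 x 4 mm) on the dial's scale, also 42 mm from the dial's axis; it does not move. The dial is set when the pointer's tip is at this point, seen from above (good to 5 mm, about 7 degrees).
- index_grip (a point): Index knob: black upright bar, 50 mm long, 16 wide, on a black hub (48 mm across, 20 high). The point is on its vertical axis at grip height: 16 mm below the bar's top, 25 above the hub's top, 94 above the table. x lies along the bar; z up. Its axis is 135 mm from the dial's. Under the hub turns an aluminium plate, 116 mm across, with pairs of brass pins, tops 33 mm below this point.
- index_knob (a joint): Angle of the index knob, rad, growing clockwise seen from above, 0 to 2.6 between end stops. It starts at a different angle each time, in the free stretch (0.015 N m of friction) before the first click. Five click stops follow, evenly spaced by about 0.45 rad; their angles are not told: feel for them. From the start to the third stop is under 1.4 rad, so one grasp is enough.
- click_ball (a point): Sprung roller at the plate's rim that makes the clicks. At a stop it lies between the two pins of a pair. Turning on, the knob resists (to 0.15 N m) as the roller climbs the first pin, then pulls itself forward (to 0.2) into the stop, where it rests if let go; the same again over the second pin; then about 0.15 rad free. A stop spans 0.3 rad, its rest in the middle, good to 0.05 rad.
- wheel_mid (a point): Wheel head that carries the clay bowl; it turns with the index knob, whose axis is 185 mm away. The point is on its axis on the wheel's underside, 52 mm above the table. Wheel 170 mm across; bowl rim 156 mm across, 114 mm above the table. On the far corner of the machine, 115 mm from this axis, a post with a thin stylus arm rises to 165 mm above the table. Neither need be touched.
- pot_mid (a point): Bystander: white water pot, 72 mm across, 70 mm high, beside the machine; the point is half-way up. Leave alone.
- rib_mid (a point): Bystander: flat wooden rib, 130 x 30 x 9 mm, lying on the table before the machine; the point is its centre. Leave alone.
- bowl_mid (a point): Bystander: small terracotta bowl, 90 mm across, 40 mm high, behind the machine; the point is half-way up. Leave alone.

How it is judged:
On the way, in this order (a step that is already met when the one before it is completed fails the run):
1. the reach dial's pointer is at the red rider (within 5 mm) and the dial is let go, the index knob not yet turned to its first click (horizontal distance between dial_pointer and rider_tip below 0.005 m and contact force between the fingers and reach_dial below 0.3 N and value of joint index_knob below 0.38 rad), for 0.2 s.
2. the index knob is gripped and rests in its third click stop (value of joint index_knob between 1.33 and 1.43 rad and contact force between the fingers and index_knob above 3 N and velocity of joint index_knob between -0.1 and 0.1 rad/s), for 0.3 s.
At the end, for the whole second after the job is handed in: The dial's pointer is still within 5 mm of the rider's tip and the dial is not touched; the index knob rests in its third click stop (within 0.05 rad, still) with the fingers pressing on it with more than 3 N (all of step 2 and horizontal distance between dial_pointer and rider_tip below 0.005 m and contact force between the fingers and reach_dial below 0.3 N); the arm keeps its last pose, push and grip.
It fails at once if the index knob is turned on into its fourth click (value of joint index_knob above 1.76 rad).
It fails at once if the water pot is disturbed (moved more than 15 mm) (distance of pot_mid from where it was at the start of the episode above 0.015 m).
It fails at once if the wooden rib is disturbed (moved more than 15 mm) (distance of rib_mid from where it was at the start of the episode above 0.015 m).
It fails at once if the little bowl is disturbed (moved more than 15 mm) (distance of bowl_mid from where it was at the start of the episode above 0.015 m).
It also fails if it takes over 72 s, if anything falls off the work surface, if the arm or the gripper's body presses on something with over 40 N, if the wrist force passes 120 N, or if a joint passes its speed limit or range.

## Robot

A 6-joint arm with a two-finger parallel gripper is mounted at the origin on the work surface. World frame = base frame: x ahead of the robot, y to its left, z up, the work surface at z = 0. Lengths are in m, angles in rad, forces in N, time in s.
With the tool pointing down it reaches from about 0.375 to 0.975 m from the base axis. Payload 3.8 kg.
Tool frame: the origin (TCP) lies midway between the tips of the shut fingers; the grasp point (between the pads) lies env.grasp_offset behind it (env.grasp_offset is the distance from the TCP to the grasp point, in m); z points along the fingers, y is the line along which they close (so a half turn about z gives the same grasp; the last joint's range is limited). The gripper opens to 85 mm and grips with 20 to 120 N. Pads are 22 mm wide; open, the fingers measure 114 mm over their backs; the gripper's body (76 mm by 85 mm) begins 54 mm behind the grasp point. The pads swing forward as they close: fully open they stand 13 mm farther back than shut.
Start: joints at [1.233, 0.264, 1.604, -0, 1.274, -0.037], TCP at [0.2, 0.645, 0.231] pointing down, gripper open.
Joint ranges: [-2.63, 2.63], [-0.94, 2.18], [0.31, 2.57], [-1.31, 4.45], [0, 2.66], [-2.55, 2.55]. Speed limits (rad/s): [2.57, 2.57, 3.14, 3.14, 3.14, 3.14].

## Interface

Orientations are given as a unit quaternion [x, y, z, w].
In Python, from workcell import monitor, capture, get_calibration, finish_job, nets, env gives the robot as it stands. The module is installed in compiled form; this text tells all that it offers.
- The arm moves only by the tool jog_arm, never from a script. Its argument "targets" is a list of rows, each an object of numbers: "dx", "dy", "dz": the shift along the world's x, y, z in m; "ax", "ay", "az": the turn, a rotation vector about the world's x, y, z in rad; "jaw": the opening, from 0 (shut) to 1 (fully open). A call has 1 to 5 rows; each row is the pose to reach, as a shift and turn from the pose commanded when the call began; what a row does not reach only later rows make up. A row lasts 1/8 s, in which the tool goes at most 62.5 mm and 10.7 degrees, less where a joint would pass 70% of its speed; a pose out of reach is approached as far as the arm can. A call with a gripper value outside its range is refused whole. The fingers move at their own pace and stop on an object; "force" is the grip in N (left out, the last holds). Time passes only in rows, so rows that repeat a pose let the fingers close. It gives the time, the measured TCP pose, the force, the opening and the grip force at its end, in the units of the state.
- monitor.get_obs(): the state, without advancing time (a new reading comes with each control period).
- capture(name): name is "scene" or "top" or "wrist"; returns the picture (480x640x3 uint8, blue, green, red); there is no depth.
- get_calibration(name): a dict with "fov_y" (degrees; the focal length in pixels is half the picture's height over the tangent of half this angle, whatever the lens; pixels are square), "cx", "cy" (the principal point, pixels), "rvec" (rotation vector, rad) and "tvec" (3), from world to camera coordinates, as OpenCV has them; the wrist camera has in their place "hand_eye" (4x4, takes a point from camera to tool coordinates, whose origin is the TCP and whose axes are the flange's). Camera axes: x right, y down, z forward; pixel columns grow to the right and rows downward; lengths in m; the calibration is good to about 2 mm. A picture is of the moment at which its call begins: read the wrist's pose just before it. get_calibration takes no time and is no camera call.
- finish_job(): hands the job in; it is judged then, once.
Trained networks look in the newest picture that a camera, given by its name, has taken for a name from the list of things; names that differ only in an ending like _2 or _b are one class to them, and where a whole thing is asked for, a point or a joint stands for the part that bears it (a point fixed in the world has none). Each returns a list of dicts, best first, with "p" (0 to 1); they miss things now and then, are a little off and sometimes report something else, mostly with a low value. They report only what shows in the picture. A call takes as long as a camera call.
- nets.recognise(camera, query): "location" ([x, y, z] in m, in world coordinates, good to about 4 mm: the middle of the surface that is visible of it).
- nets.trace(camera, query): "mask" (480x640 bool, what is visible of it).
The state is a dict: "time_s": time; "joint_pos": joint angles; "qd": joint speeds; "effort": joint torques, N m; "position": TCP position; "tcp_rot": TCP orientation; "wrist_force": force on the tool from outside, world axes, zero at the start; "wrist_torque": the same for the moment, N m; "gripper_width": finger opening in m; "finger_force": force on a finger pad.
Only numpy, scipy, OpenCV 4.12 (cv2) and the standard library are available. Lean on these libraries where they do the work, as an engineer would, in place of code of your own. Each camera call takes 0.05 s, during which the arm holds its last target. There are 200 camera calls.

## Working session

There is one attempt and no reset: what is moved stays moved. The work goes in short steps, Python scripts to look and compute and a tool call to move; the robot and the scene stay as the last step left them, time stands still between calls to the robot, and variables do not carry over. Pictures are saved under pics/ and viewed, at most 10 in all, crops included, and the job is handed in when it is done.

Besides the shell and the picture viewer there is one more tool, called after "Call:" as a command line: name --argument value ..., lists and objects as JSON in quotes. jog_arm: Moves the arm, as the interface text tells. Its arguments: {"type":"object","properties":{"targets":{"type":"array"},"force":{"type":"number"}},"required":["targets"]}

```bash
mkdir -p pics
cat > h.py <<'E'
import numpy as np,cv2
from workcell import monitor,capture,get_calibration,finish_job,nets,env
from scipy.spatial.transform import Rotation as R
def ray(cam,uv,z):
    c=get_calibration(cam);f=240/np.tan(np.radians(c["fov_y"])/2)
    d=np.array([(uv[0]-c["cx"])/f,(uv[1]-c["cy"])/f,1.])
    if "hand_eye" in c:
        o=monitor.get_obs();H=np.array(c["hand_eye"]);q=R.from_quat(o["tcp_rot"]).as_matrix()
        M=q@H[:3,:3];p=q@H[:3,3]+np.array(o["position"])
    else:
        A=cv2.Rodrigues(np.array(c["rvec"],float))[0];M=A.T;p=-A.T@np.array(c["tvec"],float).ravel()
    d=M@d;return p+d*(z-p[2])/d[2]
E
python3 - <<'E'
from h import *
np.set_printoptions(precision=4,suppress=True)
o=monitor.get_obs();print(o,env.grasp_offset)
for c in("scene","top"):
    cv2.imwrite(f"pics/{c}.png",capture(c))
    print(c,{k:v for k,v in get_calibration(c).items()})
    for q in("dial_grip","dial_pointer","rider_tip","index_grip","wheel_mid","pot_mid","rib_mid","bowl_mid"):
        r=nets.recognise(c,q)[:2];print(q,[(np.round(x["location"],3),round(x["p"],2)) for x in r])
E
```

```text
{'time_s': 0.0, 'joint_pos': array([ 1.2331,  0.2648,  1.6054, -0.    ,  1.2737, -0.0369]), 'qd': array([ 0.0005, -0.0015, -0.0009, -0.0012,  0.0003, -0.0006]), 'effort': array([  0.001 , -51.5145, -36.7298,   0.0001,   0.0137,   0.    ]), 'position': array([0.1997, 0.644 , 0.2299]), 'tcp_rot': array([ 0.1498,  0.9887, -0.0011, -0.0002]), 'wrist_force': array([0.7251, 0.5604, 0.2888]), 'wrist_torque': array([0.0218, 0.0075, 0.0474]), 'finger_force': 0.0, 'gripper_width': 0.08526385955663965} 0.0187
scene {'fov_y': 54.631562095889834, 'cx': 316.18764752148684, 'cy': 249.86065632068727, 'rvec': array([ 0.7075,  2.6031, -1.1196]), 'tvec': array([ 0.4414, -0.1791,  1.1399])}
dial_grip [(array([0.584, 0.147, 0.059]), 0.77)]
dial_pointer [(array([0.583, 0.15 , 0.056]), 0.88)]
rider_tip [(array([0.585, 0.3  , 0.042]), 0.21)]
index_grip [(array([0.573, 0.018, 0.052]), 0.97)]
wheel_mid [(array([ 0.55 , -0.18 ,  0.072]), 0.65)]
pot_mid [(array([0.58 , 0.3  , 0.046]), 0.64)]
rib_mid [(array([0.413, 0.127, 0.011]), 0.72)]
bowl_mid [(array([0.773, 0.006, 0.021]), 0.96)]
top {'fov_y': 55.18105513362347, 'cx': 313.24694260202705, 'cy': 250.90396812083156, 'rvec': array([ 2.1331, -2.127 ,  0.1861]), 'tvec': array([0.0789, 0.5849, 0.7421])}
dial_grip [(array([0.577, 0.136, 0.06 ]), 0.87)]
dial_pointer [(array([0.574, 0.139, 0.055]), 0.58)]
rider_tip []
index_grip [(array([0.566, 0.01 , 0.048]), 0.69)]
wheel_mid [(array([ 0.547, -0.176,  0.085]), 0.81)]
pot_mid [(array([0.591, 0.317, 0.037]), 0.63)]
rib_mid [(array([0.41 , 0.119, 0.011]), 0.63)]
bowl_mid [(array([0.783, 0.02 , 0.02 ]), 0.74)]
```

View pics/top.png

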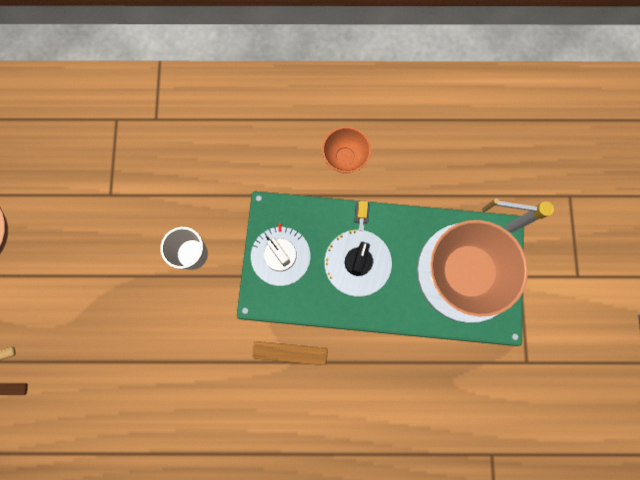

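View pics/scene.png

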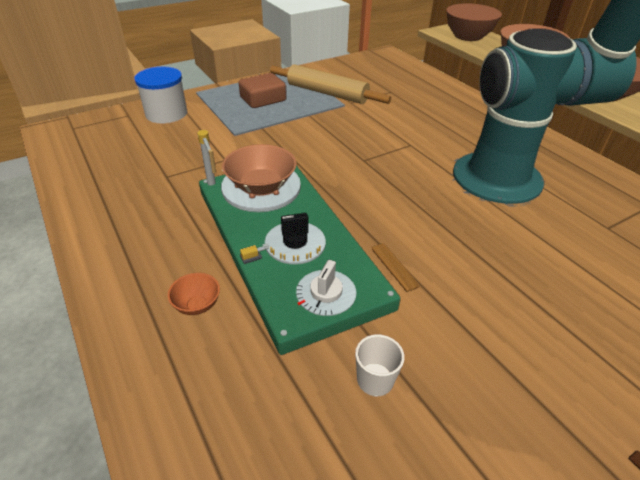

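The top view shows the dial at about (280,255) with its pointer up-left near (267,237), and the red rider at (280,228). The index knob is at (358,262), with its bar towards (365,245). I'll zoom in.

Run:
```python
from h import *
np.set_printoptions(precision=4,suppress=True)
im=cv2.imread("pics/top.png")
cv2.imwrite("pics/crop.png",cv2.resize(im[190:310,240:400],None,fx=5,fy=5,interpolation=cv2.INTER_CUBIC))
c=get_calibration("top");A=cv2.Rodrigues(np.array(c["rvec"]))[0];print(-A.T@c["tvec"])
```

```text
[0.4469 0.0802 0.8323]
```

View pics/crop.png

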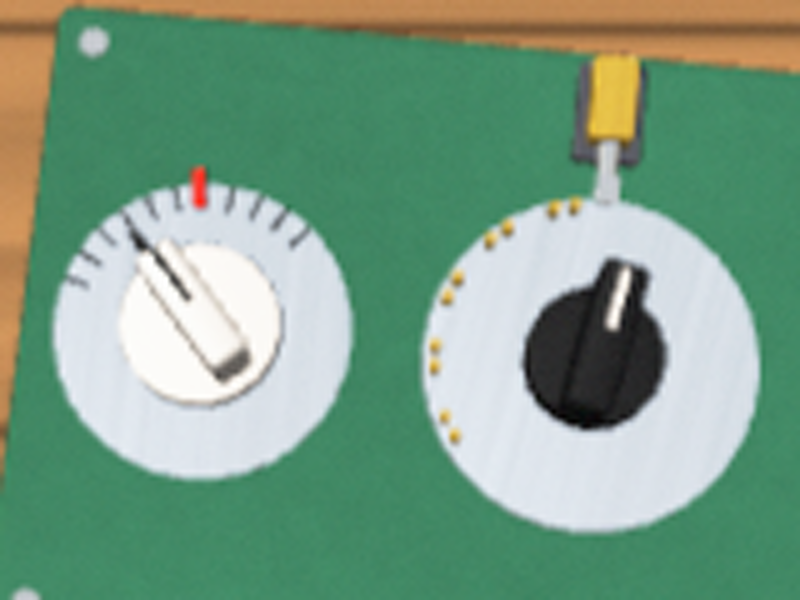

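Run:
```python
from h import *
np.set_printoptions(precision=4,suppress=True)
P=lambda u,v,z:ray("top",(240+u/5-.4,190+v/5-.4),z)
D=P(203,331,.043);D2=P(200,325,.057);T=P(132,230,.045);Rr=P(200,207,.045)
I=P(590,366,.049);I2=P(595,357,.069)
for n,p in dict(D=D,D2=D2,T=T,R=Rr,I=I,I2=I2).items():print(n,p)
d=(D+D2)/2;i=(I+I2)/2
an=lambda p,c:np.arctan2(p[1]-c[1],p[0]-c[0])
print("dist",np.linalg.norm((d-i)[:2]),np.linalg.norm((T-d)[:2]),np.linalg.norm((Rr-d)[:2]))
print("dial ptr,rider",an(T,d),an(Rr,d))
a,b=P(158,250,.098),P(235,350,.098);print("bar dial",an(a,b),(a+b)/2,np.linalg.norm(a-b))
a,b=P(630,262,.11),P(585,400,.11);print("bar idx",an(a,b),(a+b)/2,np.linalg.norm(a-b))
print("roller",an(P(606,205,.055),i),[an(P(*q,.061),i) for q in((565,208),(498,235),(452,288),(435,357),(450,427))])
```

```text
D [0.5773 0.1381 0.043 ]
D2 [0.577  0.1381 0.057 ]
T [0.6127 0.1634 0.045 ]
R [0.621  0.1397 0.045 ]
I [0.5644 0.004  0.049 ]
I2 [0.5645 0.0042 0.069 ]
dist 0.13457663880422785 0.043616984491125395 0.043901135038663934
dial ptr,rider 0.6174690704329531 0.03570248814745316
bar dial 0.65961868624105 [0.5785 0.1364 0.098 ] 0.04167564920168598
bar idx -0.3247175611830033 [0.5667 0.0042 0.11  ] 0.0470973281344309
roller -0.10514676871406015 [np.float64(0.16599994492428524), np.float64(0.6339846343041784), np.float64(1.0896556638772508), np.float64(1.550157527968707), np.float64(2.009089537482444)]
```

Call:
jog_arm --targets '[{"dx":0.036,"dy":-0.048,"az":0.09,"jaw":1},{"dx":0.072,"dy":-0.096,"az":0.18,"jaw":1},{"dx":0.108,"dy":-0.144,"az":0.27,"jaw":1},{"dx":0.144,"dy":-0.192,"az":0.36,"jaw":1},{"dx":0.18,"dy":-0.24,"az":0.45,"jaw":1}]'

```text
schema error: expected keys dx, dy, dz, ax, ay, az, jaw
```

Call:
jog_arm --targets '[{"dx":0.036,"dy":-0.048,"az":0.09,"jaw":1},{"dx":0.072,"dy":-0.096,"az":0.18,"jaw":1},{"dx":0.108,"dy":-0.144,"az":0.27,"jaw":1},{"dx":0.144,"dy":-0.192,"az":0.36,"jaw":1},{"dx":0.16,"dy":-0.24,"az":0.45,"jaw":1}]'

```text
schema error: expected keys dx, dy, dz, ax, ay, az, jaw
```

```bash
cat >> h.py <<'E'
np.set_printoptions(precision=4,suppress=True)
def st():
    o=monitor.get_obs();M=R.from_quat(o["tcp_rot"]).as_matrix()
    print("t",o["time_s"],o["position"],"yaw",np.arctan2(M[1,1],M[0,1]),"z",M[:,2],"w",o["gripper_width"],"F",o["wrist_force"],"T",o["wrist_torque"],"ff",o["finger_force"],"j6",o["joint_pos"][5]);return o
E
python3 - <<'E'
from h import *
st();cv2.imwrite("pics/w1.png",capture("wrist"))
E
```

```text
t 0.9 [0.2    0.6447 0.2313] yaw 1.270006731678417 z [-0.      0.0001 -1.    ] w 0.08543687046958458 F [ 0.0613 -0.5075  0.6835] T [-0.0337  0.0678  0.0262] ff 0.0 j6 -0.036910373055883815
```

View pics/w1.png

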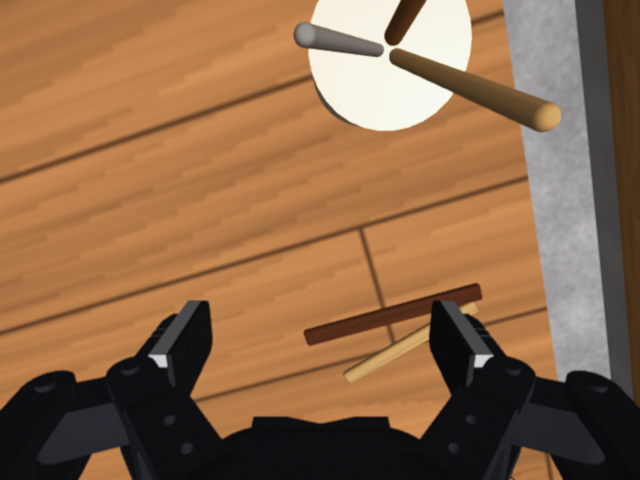

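The moves were refused because every row needs all seven keys. The wrist view still shows the start area.

Call:
jog_arm --targets '[{"dx":0.036,"dy":-0.048,"dz":0,"ax":0,"ay":0,"az":0.09,"jaw":1},{"dx":0.072,"dy":-0.096,"dz":0,"ax":0,"ay":0,"az":0.18,"jaw":1},{"dx":0.108,"dy":-0.144,"dz":0,"ax":0,"ay":0,"az":0.27,"jaw":1},{"dx":0.144,"dy":-0.192,"dz":0,"ax":0,"ay":0,"az":0.36,"jaw":1},{"dx":0.18,"dy":-0.24,"dz":0,"ax":0,"ay":0,"az":0.45,"jaw":1}]'

```text
time_s: 1.58
position: [0.381, 0.4032, 0.2316]
tcp_rot: [-0.076, 0.997, 0.0, 0.0]
wrist_force: [0.9, 1.8, -0.1]
gripper_width: 0.0855
finger_force: 0.0
```

Call:
jog_arm --targets '[{"dx":0.036,"dy":-0.048,"dz":0,"ax":0,"ay":0,"az":0.09,"jaw":1},{"dx":0.072,"dy":-0.096,"dz":0,"ax":0,"ay":0,"az":0.18,"jaw":1},{"dx":0.108,"dy":-0.144,"dz":0,"ax":0,"ay":0,"az":0.27,"jaw":1},{"dx":0.144,"dy":-0.192,"dz":0,"ax":0,"ay":0,"az":0.36,"jaw":1},{"dx":0.16,"dy":-0.24,"dz":0,"ax":0,"ay":0,"az":0.45,"jaw":1}]'

```text
time_s: 2.2
position: [0.5417, 0.1628, 0.2315]
tcp_rot: [-0.296, 0.955, -0.0, 0.001]
wrist_force: [0.7, -0.0, 0.2]
gripper_width: 0.0852
finger_force: 0.0
```

Run:
```python
from h import *
st();cv2.imwrite("pics/w2.png",capture("wrist"))
```

```text
t 2.2 [0.5417 0.1628 0.2315] yaw 2.1722021133691864 z [ 0.0013  0.0001 -1.    ] w 0.08524098507108117 F [ 0.678  -0.0321  0.2366] T [ 0.0021 -0.0003  0.0061] ff 0.0 j6 -1.9241317355322347
```

View pics/w2.png

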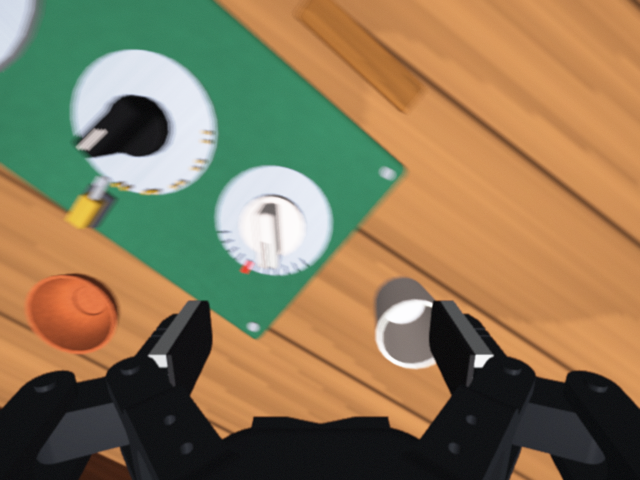

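The wrist view shows the scale plate centre at about (274,220), the pointer tip at (277,269) and the rider's inner end at (250,263). The index plate is at about (143,122). I'll check these against the top view.

Run:
```python
from h import *
P=lambda u,v,z:ray("wrist",(u,v),z)
D=P(274,220,.043);T=P(277,269,.045);Rr=P(250,263,.045);I=P(143,122,.049)
an=lambda p,c:np.arctan2(p[1]-c[1],p[0]-c[0])
print(D,T,Rr,I,an(T,D),an(Rr,D))
```

```text
[0.5771 0.1293 0.043 ] [0.6153 0.1573 0.045 ] [0.6247 0.1331 0.045 ] [ 0.5659 -0.0058  0.049 ] 0.6308836973794678 0.07908830281529555
```

Call:
jog_arm --targets '[{"dx":0.018,"dy":-0.015,"dz":-0.05,"ax":0,"ay":0,"az":0.03,"jaw":1},{"dx":0.035,"dy":-0.029,"dz":-0.1,"ax":0,"ay":0,"az":0.03,"jaw":1},{"dx":0.035,"dy":-0.029,"dz":-0.1,"ax":0,"ay":0,"az":0.03,"jaw":1}]'

```text
time_s: 2.62
position: [0.5717, 0.1341, 0.1263]
tcp_rot: [-0.308, 0.951, 0.001, -0.005]
wrist_force: [0.4, -0.3, -0.5]
gripper_width: 0.0854
finger_force: 0.0
```

Run:
```python
from h import *
st();w=capture("wrist");t=capture("top");s=capture("scene")
cv2.imwrite("pics/w3.png",w);cv2.imwrite("pics/t3.png",t)
a=w[180:480,120:520];b=cv2.resize(t[200:300,220:353],(400,300),interpolation=cv2.INTER_CUBIC)
c=cv2.resize(s[150:350,230:430],(300,300),interpolation=cv2.INTER_CUBIC)
cv2.imwrite("pics/m3.png",np.vstack([np.hstack([a,b]),np.hstack([c,np.zeros((300,500,3),np.uint8)])]))
for q in("dial_grip","index_grip"):
  for x in nets.recognise("wrist",q)[:1]:print(q,x)
```

```text
t 2.625 [0.5717 0.1341 0.1263] yaw 2.1978741800704267 z [-0.0096 -0.0019 -1.    ] w 0.08536223202622692 F [ 0.4463 -0.2881 -0.4764] T [0.0058 0.068  0.0378] ff 0.0 j6 -2.0097329627894363
dial_grip {'location': [0.5778, 0.1396, 0.0528], 'p': 0.94}
```

View pics/m3.png

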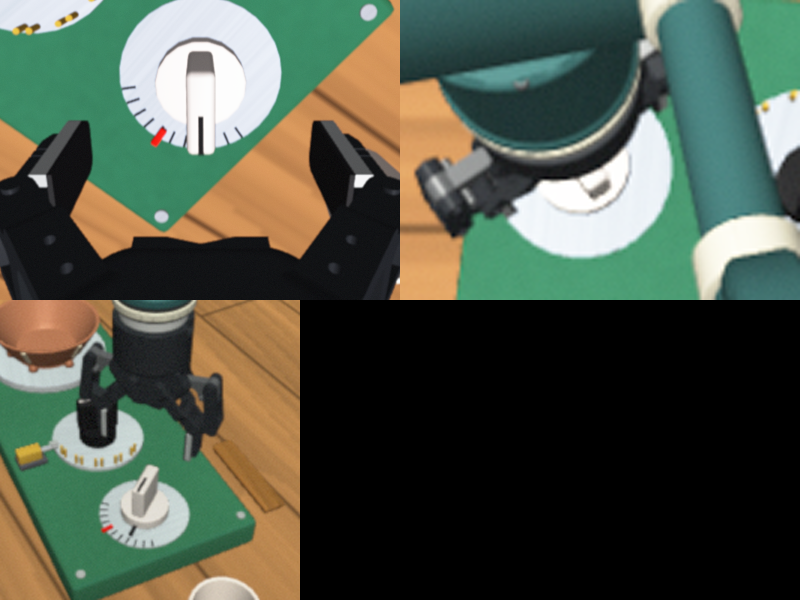

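The wrist crop (offset 120,180) shows the bar centred between the fingers and parallel to the approach. Its top face runs from full-image (322,250) to (322,335), and the scale plate centre is at about (320,255).

Run:
```python
from h import *
o=st()
P=lambda u,v,z:ray("wrist",(120+u,180+v),z)
a,b=P(202,70,.098),P(202,155,.098)
print("bar",a,b,(a+b)/2,np.linalg.norm(a-b),np.arctan2(*(b-a)[[1,0]]))
D=P(200,75,.043);T=P(200,150,.043);Rr=P(162,140,.045);print(D,Rr,np.arctan2(*(Rr-D)[[1,0]]))
print(P(200,82,.057))
```

```text
t 2.875 [0.5764 0.1368 0.1341] yaw 2.2007658147242912 z [ 0.0043  0.001  -1.    ] w 0.08546315295287937 F [0.2501 0.0687 0.6299] T [ 0.0148 -0.0366  0.0094] ff 0.0 j6 -2.0100603560283155
bar [0.5652 0.1304 0.098 ] [0.6047 0.1594 0.098 ] [0.585  0.1449 0.098 ] 0.04899691978830165 0.6316659691542573
[0.5848 0.1434 0.043 ] [0.6388 0.15   0.045 ] 0.12250787690893776
[0.5843 0.143  0.057 ]
```

Call:
jog_arm --targets '[{"dx":0,"dy":0,"dz":0,"ax":0,"ay":0,"az":0,"jaw":1},{"dx":0,"dy":0,"dz":0,"ax":0,"ay":0,"az":0,"jaw":1},{"dx":0,"dy":0,"dz":0,"ax":0,"ay":0,"az":0,"jaw":1}]'

```text
time_s: 3.25
position: [0.5751, 0.1359, 0.1318]
tcp_rot: [-0.31, 0.951, -0.0, 0.0]
wrist_force: [0.2, 0.4, 0.0]
gripper_width: 0.0855
finger_force: 0.0
```

Run:
```python
from h import *
o=st();w=capture("wrist")
cv2.imwrite("pics/w4.png",w[180:480,120:520])
print(nets.recognise("wrist","dial_grip")[:1]); st()
```

```text
t 3.25 [0.5751 0.1359 0.1318] yaw 2.200216693519831 z [ 0.0007  0.0001 -1.    ] w 0.08548258165860552 F [0.2125 0.4211 0.0422] T [-0.0015 -0.0208  0.0426] ff 0.0 j6 -2.0103380740553347
[{'location': [0.5752, 0.1391, 0.0562], 'p': 0.57}]
t 3.35 [0.5749 0.1358 0.1314] yaw 2.2001308513060938 z [ 0.0001  0.     -1.    ] w 0.08547800271874004 F [-0.4298  0.0024 -0.8341] T [ 0.0165  0.0108 -0.0799] ff 0.0 j6 -2.0103898886077287
```

View pics/w4.png

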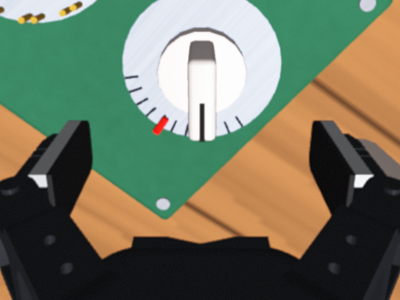

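In the settled view the bar top runs from crop (202,60) to (202,140), the scale plate is centred near (202,58), and the rider's inner end is at (166,120).

Run:
```python
from h import *
P=lambda u,v,z:ray("wrist",(120+u,180+v),z)
a,b=P(202,60,.098),P(202,140,.098)
print("bar",(a+b)/2,np.linalg.norm(a-b),np.arctan2(*(b-a)[[1,0]]))
D=P(202,57,.043);Rr=P(166,120,.047);print(D,P(202,70,.057),Rr,np.arctan2(*(Rr-D)[[1,0]]),np.linalg.norm(Rr-D))
```

```text
bar [0.5765 0.1388 0.098 ] 0.04432740784989397 0.6310133543137825
[0.5714 0.1354 0.043 ] [0.5746 0.1376 0.057 ] [0.6202 0.1413 0.047 ] 0.11942555618591037 0.04933236554960192
```

Call:
jog_arm --targets '[{"dx":0.001,"dy":0.002,"dz":-0.035,"ax":0,"ay":0,"az":0,"jaw":1},{"dx":0.001,"dy":0.002,"dz":-0.067,"ax":0,"ay":0,"az":0,"jaw":1},{"dx":0.001,"dy":0.002,"dz":-0.067,"ax":0,"ay":0,"az":0,"jaw":1},{"dx":0.001,"dy":0.002,"dz":-0.067,"ax":0,"ay":0,"az":0,"jaw":0.4},{"dx":0.001,"dy":0.002,"dz":-0.067,"ax":0,"ay":0,"az":0,"jaw":0}]' --force 25

```text
time_s: 3.98
position: [0.5775, 0.138, 0.0662]
tcp_rot: [-0.309, 0.951, -0.0, 0.002]
wrist_force: [-0.5, 0.8, 0.4]
gripper_width: 0.0517
finger_force: 0.0
```

Call:
jog_arm --targets '[{"dx":0,"dy":0,"dz":0,"ax":0,"ay":0,"az":0,"jaw":0},{"dx":0,"dy":0,"dz":0,"ax":0,"ay":0,"az":0,"jaw":0},{"dx":0,"dy":0,"dz":0,"ax":0,"ay":0,"az":0,"jaw":0},{"dx":0,"dy":0,"dz":0,"ax":0,"ay":0,"az":0,"jaw":0}]' --force 25

```text
time_s: 4.47
position: [0.5766, 0.1378, 0.0653]
tcp_rot: [-0.309, 0.951, -0.0, 0.001]
wrist_force: [-1.3, -0.9, 6.0]
gripper_width: 0.0148
finger_force: 30.7
```

```bash
python3 -c "
from h import *
st()"
```

```text
t 4.475 [0.5766 0.1378 0.0653] yaw 2.1999727282515256 z [ 0.0013  0.0003 -1.    ] w 0.014764122581066554 F [-1.2821 -0.9142  5.9528] T [-0.114   0.1946 -0.0039] ff 30.654040575027466 j6 -2.00738730934645
```

Call:
jog_arm --targets '[{"dx":0,"dy":0,"dz":0,"ax":0,"ay":0,"az":-0.15,"jaw":0},{"dx":0,"dy":0,"dz":0,"ax":0,"ay":0,"az":-0.3,"jaw":0},{"dx":0,"dy":0,"dz":0,"ax":0,"ay":0,"az":-0.45,"jaw":0},{"dx":0,"dy":0,"dz":0,"ax":0,"ay":0,"az":-0.58,"jaw":0},{"dx":0,"dy":0,"dz":0,"ax":0,"ay":0,"az":-0.58,"jaw":0}]'

```text
time_s: 5.1
position: [0.576, 0.1393, 0.0652]
tcp_rot: [-0.024, 1.0, 0.001, 0.0]
wrist_force: [-3.1, 5.4, 6.1]
gripper_width: 0.0149
finger_force: 30.9
```

Call:
jog_arm --targets '[{"dx":0,"dy":0,"dz":0,"ax":0,"ay":0,"az":0,"jaw":0},{"dx":0,"dy":0,"dz":0,"ax":0,"ay":0,"az":0,"jaw":0},{"dx":0,"dy":0,"dz":0,"ax":0,"ay":0,"az":0,"jaw":1},{"dx":0,"dy":0,"dz":0,"ax":0,"ay":0,"az":0,"jaw":1},{"dx":0,"dy":0,"dz":0,"ax":0,"ay":0,"az":0,"jaw":1}]'

```text
time_s: 5.72
position: [0.5757, 0.1374, 0.0638]
tcp_rot: [-0.025, 1.0, -0.0, -0.0]
wrist_force: [0.5, -0.3, 0.1]
gripper_width: 0.0685
finger_force: 0.0
```

Call:
jog_arm --targets '[{"dx":0,"dy":0,"dz":0,"ax":0,"ay":0,"az":0,"jaw":1},{"dx":0,"dy":0,"dz":0.04,"ax":0,"ay":0,"az":0,"jaw":1},{"dx":0,"dy":0,"dz":0.08,"ax":0,"ay":0,"az":0,"jaw":1},{"dx":0,"dy":0,"dz":0.08,"ax":0,"ay":0,"az":0,"jaw":1},{"dx":0,"dy":0,"dz":0.08,"ax":0,"ay":0,"az":0,"jaw":1}]'

```text
time_s: 6.35
position: [0.5757, 0.1375, 0.144]
tcp_rot: [-0.025, 1.0, -0.0, -0.0]
wrist_force: [-0.7, 0.1, -1.0]
gripper_width: 0.0854
finger_force: 0.0
```

Call:
jog_arm --targets '[{"dx":-0.006,"dy":-0.06,"dz":0.04,"ax":0,"ay":0,"az":-0.15,"jaw":1},{"dx":-0.012,"dy":-0.1,"dz":0.04,"ax":0,"ay":0,"az":-0.3,"jaw":1},{"dx":-0.05,"dy":-0.1,"dz":0.04,"ax":0,"ay":0,"az":-0.37,"jaw":1},{"dx":-0.05,"dy":-0.1,"dz":0.04,"ax":0,"ay":0,"az":-0.37,"jaw":1},{"dx":-0.05,"dy":-0.1,"dz":0.04,"ax":0,"ay":0,"az":-0.37,"jaw":1}]'

```text
time_s: 6.98
position: [0.5255, 0.0377, 0.1831]
tcp_rot: [0.159, 0.987, -0.0, -0.001]
wrist_force: [0.6, 0.3, 0.4]
gripper_width: 0.085
finger_force: 0.0
```

Run:
```python
from h import *
o=st();w=capture("wrist");t=capture("top");st()
cv2.imwrite("pics/w5.png",w);cv2.imwrite("pics/t5.png",t)
b=cv2.resize(t[200:300,220:380],(480,300),interpolation=cv2.INTER_CUBIC)
cv2.imwrite("pics/m5.png",np.vstack([w[0:300,0:480],b]))
```

```text
t 6.975 [0.5255 0.0377 0.1831] yaw 1.2505404115630148 z [-0.0015 -0.     -1.    ] w 0.08503719673769068 F [0.6111 0.3457 0.3612] T [-0.009   0.0362  0.0422] ff 0.0 j6 -1.226190673828678
t 7.075 [0.5264 0.038  0.1837] yaw 1.2508210390351593 z [-0.0005 -0.     -1.    ] w 0.08513137621084862 F [-0.2214  0.1936 -0.9313] T [-0.0167 -0.0214 -0.0147] ff 0.0 j6 -1.2260067802361527
```

View pics/m5.png

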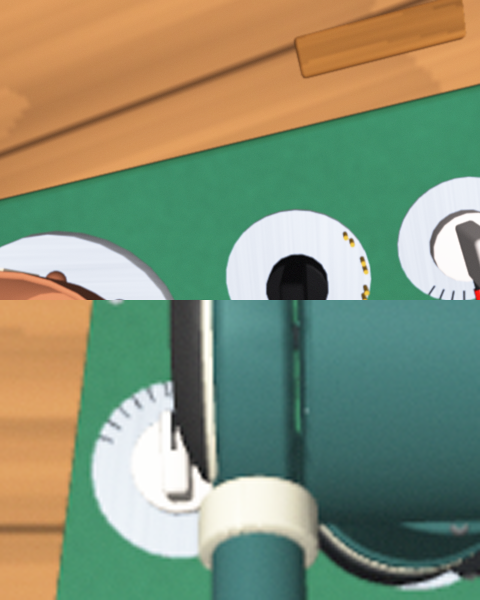

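The crop cut off too high. I'll make one composite of the full wrist image and an enlarged view of the dial.

Run:
```python
from h import *
w=cv2.imread("pics/w5.png")
a=w[180:380,200:400];b=w[160:360,390:590]
cv2.imwrite("pics/m6.png",cv2.resize(np.hstack([a,b]),(800,400),interpolation=cv2.INTER_CUBIC))
```

```text
(no output)
```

View pics/m6.png

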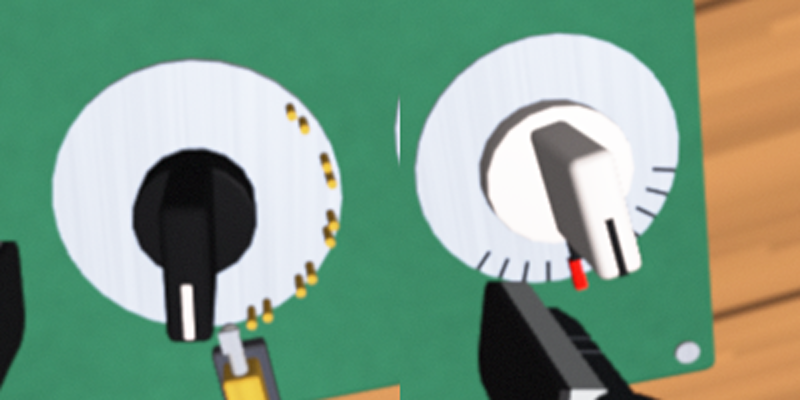

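The dial's pointer tip, at composite (573,255), lines up with the rider's inner end at (575,262), so it's set. The index bar's top runs from about (189,205) to (190,338), the hub is centred at (195,212) and the plate at (197,191).

Run:
```python
from h import *
o=st()
P=lambda u,v,z:ray("wrist",(200+u/2,180+v/2),z)
a,b=P(189,207,.11),P(190,338,.11)
print("bar",(a+b)/2,np.linalg.norm(a-b),np.arctan2(*(b-a)[[1,0]]))
I=P(197,191,.049);print(I,P(195,212,.069))
an=lambda p,c:np.arctan2(p[1]-c[1],p[0]-c[0])
print(an(P(230,328,.055),I),[an(P(*q,.061),I) for q in((259,313),(305,280),(332,227),(329,170),(298,116))])
```

```text
t 7.075 [0.5264 0.038  0.1837] yaw 1.2508210390351593 z [-0.0005 -0.     -1.    ] w 0.08513137621084862 F [-0.2214  0.1936 -0.9313] T [-0.0167 -0.0214 -0.0147] ff 0.0 j6 -1.2260067802361527
bar [0.5652 0.0075 0.11  ] 0.04754580836871377 -0.333007364572074
[0.5624 0.0074 0.049 ] [0.5623 0.0078 0.069 ]
-0.10264750107237096 [np.float64(0.15698986506100457), np.float64(0.5950398272746441), np.float64(1.0656608308964541), np.float64(1.5167143644440733), np.float64(1.9913725536790494)]
```

Call:
jog_arm --targets '[{"dx":0.038,"dy":-0.033,"dz":-0.02,"ax":0,"ay":0,"az":-0.005,"jaw":1},{"dx":0.038,"dy":-0.033,"dz":-0.04,"ax":0,"ay":0,"az":-0.005,"jaw":1},{"dx":0.038,"dy":-0.033,"dz":-0.08,"ax":0,"ay":0,"az":-0.005,"jaw":1},{"dx":0.038,"dy":-0.033,"dz":-0.108,"ax":0,"ay":0,"az":-0.005,"jaw":1},{"dx":0.038,"dy":-0.033,"dz":-0.108,"ax":0,"ay":0,"az":-0.005,"jaw":1}]'

```text
time_s: 7.7
position: [0.5609, 0.0054, 0.0727]
tcp_rot: [0.162, 0.987, -0.0, -0.004]
wrist_force: [-0.0, 0.2, 0.3]
gripper_width: 0.0856
finger_force: 0.0
```

Call:
jog_arm --targets '[{"dx":0,"dy":0,"dz":0,"ax":0,"ay":0,"az":0,"jaw":0.4},{"dx":0,"dy":0,"dz":0,"ax":0,"ay":0,"az":0,"jaw":0},{"dx":0,"dy":0,"dz":0,"ax":0,"ay":0,"az":0,"jaw":0},{"dx":0,"dy":0,"dz":0,"ax":0,"ay":0,"az":0,"jaw":0},{"dx":0,"dy":0,"dz":0,"ax":0,"ay":0,"az":0,"jaw":0}]' --force 30

```text
time_s: 8.32
position: [0.5652, 0.0054, 0.0775]
tcp_rot: [0.162, 0.987, 0.001, 0.001]
wrist_force: [2.0, 4.6, 3.3]
gripper_width: 0.0157
finger_force: 32.1
```

```bash
python3 -c "
from h import *
st()"
```

```text
t 8.325 [0.5652 0.0054 0.0775] yaw 1.244679345284072 z [ 0.0028  0.0012 -1.    ] w 0.01573188917064653 F [1.9969 4.5835 3.3455] T [ 0.6366 -0.1906 -0.0284] ff 32.103462517261505 j6 -1.2808574485989659
```

Call:
jog_arm --targets '[{"dx":0,"dy":0.001,"dz":0,"ax":0,"ay":0,"az":-0.08,"jaw":0},{"dx":0,"dy":0.001,"dz":0,"ax":0,"ay":0,"az":-0.08,"jaw":0},{"dx":0,"dy":0.001,"dz":0,"ax":0,"ay":0,"az":-0.08,"jaw":0}]'

```text
time_s: 8.7
position: [0.5652, 0.0056, 0.0774]
tcp_rot: [0.201, 0.98, 0.0, 0.001]
wrist_force: [1.4, 2.0, 5.8]
gripper_width: 0.0154
finger_force: 32.4
```

```bash
python3 -c "
from h import *
st()"
```

```text
t 8.7 [0.5652 0.0056 0.0774] yaw 1.1665454092069034 z [ 0.0026 -0.0001 -1.    ] w 0.015366001646751882 F [1.4227 2.0302 5.8389] T [ 0.1536 -0.1625 -0.0107] ff 32.38984286785126 j6 -1.2006860052890922
```

Call:
jog_arm --targets '[{"dx":0,"dy":0,"dz":0,"ax":0,"ay":0,"az":-0.08,"jaw":0},{"dx":0,"dy":0,"dz":0,"ax":0,"ay":0,"az":-0.08,"jaw":0},{"dx":0,"dy":0,"dz":0,"ax":0,"ay":0,"az":-0.08,"jaw":0}]'

```text
time_s: 9.07
position: [0.5652, 0.0057, 0.0774]
tcp_rot: [0.24, 0.971, 0.0, 0.001]
wrist_force: [1.4, 1.0, 5.9]
gripper_width: 0.0154
finger_force: 32.4
```

```bash
python3 -c "
from h import *
st()"
```

```text
t 9.075 [0.5652 0.0057 0.0774] yaw 1.0864683119829772 z [ 0.0026  0.0001 -1.    ] w 0.0154179808894984 F [1.3828 1.0051 5.8551] T [ 0.2045 -0.11   -0.062 ] ff 32.393848299980164 j6 -1.1206660280338474
```

Call:
jog_arm --targets '[{"dx":0,"dy":0,"dz":0,"ax":0,"ay":0,"az":-0.08,"jaw":0},{"dx":0,"dy":0,"dz":0,"ax":0,"ay":0,"az":-0.08,"jaw":0},{"dx":0,"dy":0,"dz":0,"ax":0,"ay":0,"az":-0.08,"jaw":0}]'

```text
time_s: 9.45
position: [0.5653, 0.0058, 0.0775]
tcp_rot: [0.278, 0.96, 0.0, 0.001]
wrist_force: [1.5, 1.8, 5.7]
gripper_width: 0.0159
finger_force: 32.4
```

```bash
python3 -c "
from h import *
st()"
```

```text
t 9.45 [0.5653 0.0058 0.0775] yaw 1.0067566491628674 z [ 0.0027  0.0001 -1.    ] w 0.015881051386808398 F [1.4746 1.8348 5.7357] T [ 0.2785 -0.1459  0.1274] ff 32.3978054523468 j6 -1.0408906489446719
```

Call:
jog_arm --targets '[{"dx":0,"dy":0,"dz":0,"ax":0,"ay":0,"az":-0.08,"jaw":0},{"dx":0,"dy":0,"dz":0,"ax":0,"ay":0,"az":-0.08,"jaw":0},{"dx":0,"dy":0,"dz":0,"ax":0,"ay":0,"az":-0.08,"jaw":0}]'

```text
time_s: 9.82
position: [0.5653, 0.0058, 0.0774]
tcp_rot: [0.317, 0.949, 0.001, 0.001]
wrist_force: [2.0, 2.2, 5.1]
gripper_width: 0.0154
finger_force: 32.4
```

```bash
python3 -c "
from h import *
st()"
```

```text
t 9.825 [0.5653 0.0058 0.0774] yaw 0.9261885981968412 z [ 0.0028  0.0004 -1.    ] w 0.015425766432854962 F [2.0122 2.1654 5.0583] T [ 0.3028 -0.1916 -0.059 ] ff 32.3529714345932 j6 -0.9605631929727638
```

Call:
jog_arm --targets '[{"dx":0,"dy":0,"dz":0,"ax":0,"ay":0,"az":-0.08,"jaw":0},{"dx":0,"dy":0,"dz":0,"ax":0,"ay":0,"az":-0.08,"jaw":0},{"dx":0,"dy":0,"dz":0,"ax":0,"ay":0,"az":-0.08,"jaw":0}]'

```text
time_s: 10.2
position: [0.5654, 0.0059, 0.0774]
tcp_rot: [0.354, 0.935, 0.001, 0.001]
wrist_force: [1.9, 2.1, 5.7]
gripper_width: 0.0158
finger_force: 32.3
```

```bash
python3 -c "
from h import *
st()"
```

```text
t 10.2 [0.5654 0.0059 0.0774] yaw 0.8464327729492818 z [ 0.0029  0.0004 -1.    ] w 0.01575234009522088 F [1.8549 2.0675 5.7447] T [ 0.3465 -0.2123 -0.0042] ff 32.32432723045349 j6 -0.8807059044821287
```

```bash
cat >> h.py <<'E'
def feel(n=4):
    T=[];
    for k in range(n):
        capture("wrist");o=monitor.get_obs();T.append(o["wrist_torque"][2])
    M=R.from_quat(o["tcp_rot"]).as_matrix()
    print("t %.1f yaw %.4f Tz %.3f +- %.3f"%(o["time_s"],np.arctan2(M[1,1],M[0,1]),np.mean(T),np.std(T)/n**.5),o["wrist_force"],"w %.4f"%o["gripper_width"])
E
python3 -c "from h import *
feel()"
```

```text
t 10.4 yaw 0.8465 Tz -0.016 +- 0.012 [2.612  3.3182 5.3284] w 0.0158
```

Call:
jog_arm --targets '[{"dx":0,"dy":0,"dz":0,"ax":0,"ay":0,"az":-0.06,"jaw":0},{"dx":0,"dy":0,"dz":0,"ax":0,"ay":0,"az":-0.06,"jaw":0}]'

```text
time_s: 10.65
position: [0.5655, 0.0059, 0.0775]
tcp_rot: [0.382, 0.924, 0.001, 0.001]
wrist_force: [1.8, 2.5, 4.5]
gripper_width: 0.0154
finger_force: 32.3
```

```bash
python3 -c "from h import *
feel()"
```

```text
t 10.8 yaw 0.7865 Tz 0.029 +- 0.008 [2.272  3.9216 5.1925] w 0.0155
```

Call:
jog_arm --targets '[{"dx":0,"dy":0,"dz":0,"ax":0,"ay":0,"az":-0.06,"jaw":0},{"dx":0,"dy":0,"dz":0,"ax":0,"ay":0,"az":-0.06,"jaw":0}]'

```text
time_s: 11.1
position: [0.5656, 0.006, 0.0775]
tcp_rot: [0.41, 0.912, 0.001, 0.001]
wrist_force: [2.0, 2.4, 5.5]
gripper_width: 0.0157
finger_force: 32.3
```

```bash
python3 -c "from h import *
feel()"
```

```text
t 11.3 yaw 0.7267 Tz -0.006 +- 0.005 [2.1055 3.4582 5.9939] w 0.0154
```

Call:
jog_arm --targets '[{"dx":0,"dy":0,"dz":0,"ax":0,"ay":0,"az":-0.05,"jaw":0},{"dx":0,"dy":0,"dz":0,"ax":0,"ay":0,"az":-0.05,"jaw":0}]'

```text
time_s: 11.55
position: [0.5655, 0.006, 0.0775]
tcp_rot: [0.432, 0.902, 0.001, 0.001]
wrist_force: [2.1, 3.3, 5.1]
gripper_width: 0.0154
finger_force: 32.3
```

```bash
python3 -c "from h import *
feel()"
```

```text
t 11.8 yaw 0.6770 Tz 0.091 +- 0.008 [2.7005 2.9357 5.6935] w 0.0156
```

Call:
jog_arm --targets '[{"dx":0,"dy":0,"dz":0,"ax":0,"ay":0,"az":-0.05,"jaw":0},{"dx":0,"dy":0,"dz":0,"ax":0,"ay":0,"az":-0.05,"jaw":0}]'

```text
time_s: 12.0
position: [0.5656, 0.0061, 0.0775]
tcp_rot: [0.455, 0.891, 0.001, 0.001]
wrist_force: [2.2, 3.5, 3.8]
gripper_width: 0.0154
finger_force: 32.3
```

```bash
python3 -c "from h import *
feel()"
```

```text
t 12.2 yaw 0.6267 Tz -0.030 +- 0.009 [1.5593 3.0193 5.5355] w 0.0153
```

Call:
jog_arm --targets '[{"dx":0,"dy":0,"dz":0,"ax":0,"ay":0,"az":-0.05,"jaw":0},{"dx":0,"dy":0,"dz":0,"ax":0,"ay":0,"az":-0.05,"jaw":0}]'

```text
time_s: 12.45
position: [0.5656, 0.0061, 0.0774]
tcp_rot: [0.477, 0.879, 0.001, 0.001]
wrist_force: [3.7, 3.4, 4.9]
gripper_width: 0.0155
finger_force: 32.3
```

```bash
python3 -c "from h import *
feel()"
```

```text
t 12.7 yaw 0.5762 Tz -0.159 +- 0.015 [3.0424 3.7423 4.9347] w 0.0155
```

Call:
jog_arm --targets '[{"dx":0,"dy":0,"dz":0,"ax":0,"ay":0,"az":-0.05,"jaw":0},{"dx":0,"dy":0,"dz":0,"ax":0,"ay":0,"az":-0.05,"jaw":0}]'

```text
time_s: 12.9
position: [0.5657, 0.0061, 0.0775]
tcp_rot: [0.499, 0.867, 0.001, 0.001]
wrist_force: [2.8, 3.0, 4.8]
gripper_width: 0.0157
finger_force: 32.3
```

```bash
python3 -c "from h import *
feel()"
```

```text
t 13.1 yaw 0.5271 Tz 0.045 +- 0.010 [3.6982 3.7505 4.5582] w 0.0156
```

Call:
jog_arm --targets '[{"dx":0,"dy":0,"dz":0,"ax":0,"ay":0,"az":-0.05,"jaw":0},{"dx":0,"dy":0,"dz":0,"ax":0,"ay":0,"az":-0.05,"jaw":0}]'

```text
time_s: 13.35
position: [0.5657, 0.0062, 0.0774]
tcp_rot: [0.52, 0.854, 0.001, 0.001]
wrist_force: [3.2, 4.5, 5.7]
gripper_width: 0.0157
finger_force: 32.3
```

```bash
python3 -c "from h import *
feel()"
```

```text
t 13.6 yaw 0.4768 Tz -0.055 +- 0.009 [3.5719 4.0316 5.3585] w 0.0154
```

Stop 2's rest lies between yaw 0.576 (pulling, −0.16) and 0.527 (resisting), at about 0.56. Stop 3 should therefore be near 0.11, so I'll take finer steps from here.

Call:
jog_arm --targets '[{"dx":0,"dy":0,"dz":0,"ax":0,"ay":0,"az":-0.06,"jaw":0},{"dx":0,"dy":0,"dz":0,"ax":0,"ay":0,"az":-0.13,"jaw":0},{"dx":0,"dy":0,"dz":0,"ax":0,"ay":0,"az":-0.13,"jaw":0}]'

```text
time_s: 13.92
position: [0.5659, 0.0062, 0.0775]
tcp_rot: [0.575, 0.818, 0.001, 0.001]
wrist_force: [4.4, 4.6, 4.6]
gripper_width: 0.0153
finger_force: 32.3
```

```bash
python3 -c "from h import *
feel()"
```

```text
t 14.1 yaw 0.3469 Tz -0.005 +- 0.018 [4.2486 4.2569 4.0561] w 0.0157
```

Call:
jog_arm --targets '[{"dx":0,"dy":0,"dz":0,"ax":0,"ay":0,"az":-0.08,"jaw":0},{"dx":0,"dy":0,"dz":0,"ax":0,"ay":0,"az":-0.08,"jaw":0}]'

```text
time_s: 14.38
position: [0.566, 0.0063, 0.0775]
tcp_rot: [0.607, 0.795, 0.002, 0.001]
wrist_force: [4.3, 3.5, 4.5]
gripper_width: 0.0157
finger_force: 32.2
```

```bash
python3 -c "from h import *
feel()"
```

```text
t 14.6 yaw 0.2669 Tz 0.004 +- 0.010 [4.7241 5.0672 3.9344] w 0.0157
```

Call:
jog_arm --targets '[{"dx":0,"dy":0,"dz":0,"ax":0,"ay":0,"az":-0.04,"jaw":0},{"dx":0,"dy":0,"dz":0,"ax":0,"ay":0,"az":-0.04,"jaw":0}]'

```text
time_s: 14.82
position: [0.566, 0.0063, 0.0775]
tcp_rot: [0.623, 0.783, 0.002, 0.001]
wrist_force: [4.3, 3.4, 4.1]
gripper_width: 0.0156
finger_force: 32.2
```

```bash
python3 -c "from h import *
feel()"
```

```text
t 15.0 yaw 0.2271 Tz 0.084 +- 0.010 [4.3132 3.9891 5.0042] w 0.0155
```

Call:
jog_arm --targets '[{"dx":0,"dy":0,"dz":0,"ax":0,"ay":0,"az":-0.04,"jaw":0},{"dx":0,"dy":0,"dz":0,"ax":0,"ay":0,"az":-0.04,"jaw":0}]'

```text
time_s: 15.28
position: [0.566, 0.0063, 0.0775]
tcp_rot: [0.638, 0.77, 0.002, 0.001]
wrist_force: [4.0, 3.9, 4.3]
gripper_width: 0.0154
finger_force: 32.2
```

```bash
python3 -c "from h import *
feel()"
```

```text
t 15.5 yaw 0.1870 Tz 0.007 +- 0.015 [3.5259 4.1939 4.5418] w 0.0151
```

Call:
jog_arm --targets '[{"dx":0,"dy":0,"dz":0,"ax":0,"ay":0,"az":-0.03,"jaw":0},{"dx":0,"dy":0,"dz":0,"ax":0,"ay":0,"az":-0.03,"jaw":0}]'

```text
time_s: 15.72
position: [0.5661, 0.0063, 0.0775]
tcp_rot: [0.65, 0.76, 0.002, 0.001]
wrist_force: [4.1, 4.3, 3.2]
gripper_width: 0.0155
finger_force: 32.2
```

```bash
python3 -c "from h import *
feel()"
```

```text
t 15.9 yaw 0.1568 Tz -0.025 +- 0.005 [3.7943 4.4183 5.4154] w 0.0158
```

Call:
jog_arm --targets '[{"dx":0,"dy":0,"dz":0,"ax":0,"ay":0,"az":-0.02,"jaw":0},{"dx":0,"dy":0,"dz":0,"ax":0,"ay":0,"az":-0.02,"jaw":0}]'

```text
time_s: 16.18
position: [0.5661, 0.0063, 0.0775]
tcp_rot: [0.657, 0.754, 0.002, 0.001]
wrist_force: [4.1, 4.4, 4.7]
gripper_width: 0.0155
finger_force: 32.2
```

```bash
python3 -c "from h import *
feel()"
```

```text
t 16.4 yaw 0.1366 Tz -0.072 +- 0.009 [3.7423 4.3485 4.1292] w 0.0156
```

Entry climb at 0.227, crest at 0.187, and now it's pulling. I'll step on until the sign flips.

Call:
jog_arm --targets '[{"dx":0,"dy":0,"dz":0,"ax":0,"ay":0,"az":-0.02,"jaw":0},{"dx":0,"dy":0,"dz":0,"ax":0,"ay":0,"az":-0.02,"jaw":0}]'

```text
time_s: 16.62
position: [0.5661, 0.0063, 0.0775]
tcp_rot: [0.665, 0.747, 0.002, 0.001]
wrist_force: [4.1, 4.7, 4.3]
gripper_width: 0.0156
finger_force: 32.2
```

```bash
python3 -c "from h import *
feel()"
```

```text
t 16.8 yaw 0.1165 Tz -0.146 +- 0.008 [4.2309 5.1761 3.7346] w 0.0154
```

Call:
jog_arm --targets '[{"dx":0,"dy":0,"dz":0,"ax":0,"ay":0,"az":-0.02,"jaw":0},{"dx":0,"dy":0,"dz":0,"ax":0,"ay":0,"az":-0.02,"jaw":0}]'

```text
time_s: 17.08
position: [0.5661, 0.0063, 0.0775]
tcp_rot: [0.672, 0.74, 0.002, 0.001]
wrist_force: [4.8, 4.1, 4.2]
gripper_width: 0.0152
finger_force: 32.1
```

```bash
python3 -c "from h import *
feel(8)"
```

```text
t 17.5 yaw 0.0969 Tz -0.017 +- 0.013 [4.9023 3.8044 3.5856] w 0.0156
```

Torque is near zero at yaw 0.097, right after the strongest pull and where stop 3 was predicted, so the knob is seated. I'll hold briefly and hand in.

Call:
jog_arm --targets '[{"dx":0,"dy":0,"dz":0,"ax":0,"ay":0,"az":-0.003,"jaw":0},{"dx":0,"dy":0,"dz":0,"ax":0,"ay":0,"az":-0.003,"jaw":0},{"dx":0,"dy":0,"dz":0,"ax":0,"ay":0,"az":-0.003,"jaw":0},{"dx":0,"dy":0,"dz":0,"ax":0,"ay":0,"az":-0.003,"jaw":0}]'

```text
time_s: 17.98
position: [0.5661, 0.0063, 0.0775]
tcp_rot: [0.673, 0.74, 0.002, 0.001]
wrist_force: [5.2, 4.8, 3.2]
gripper_width: 0.0154
finger_force: 32.1
```

```bash
python3 -c "from h import *
feel(8)
print(finish_job())"
```

```text
t 18.4 yaw 0.0940 Tz 0.038 +- 0.005 [3.7688 5.252  4.3929] w 0.0157
the job is handed in; nothing more can be done
None
```

The job is handed in, with no verdict returned: the dial's pointer looked lined up with the red rider in the wrist view and was let go, and the index knob is held at its third click stop (near-zero torque, about 32 N grip).

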